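# Take down a measuring set-up and put the pieces away

## Task

The measuring is done: take the stacked set-up on the black granite flat down from the top, one piece at a time, and put each piece straight into its own felt-lined wooden holder, the one made to fit it: the round bar in the trough, then the V-block (groove up), the drilled block and last the ground plate, each lying flat inside its rim. These are precision pieces: set each one down and let go of it without dropping it, and do not shift the small jar or the flat tin that stand among the holders.

Things in the scene. Friction and masses are not known exactly. Their poses are not given: they have to be found in the camera images.
- bar: solid round ground-steel bar, 32 mm diameter, 70 mm long, about 0.44 kg, lying level in the V groove on top of the stack, its axis 49 mm above the V-block's underside (119 mm above the bench) and 11 mm above the V-block's top. Origin: middle of the bar, on its axis; x along its length. It can roll, so its y and z axes mean nothing.
- vblock: dark steel V-block, 50 mm long (x), 46 mm wide (y), 38 mm high, about 0.5 kg; a 90 degree V groove, 24 mm wide and 12 mm deep, runs along x in the top, and a clamp slot 8 mm high and 5 mm deep runs along each long side between 8 and 16 mm above the underside. Stands on the drilled block. Origin: centre of the underside; z up.
- block: bright steel setting block with many holes, 75 mm long (x), 50 mm wide (y), 25 mm high, about 0.56 kg; lies flat on the ground plate, under the V-block. Origin: centre of the underside; z up.
- plate: bright ground-steel plate with two small holes at each end, 100 mm long (x), 60 mm wide (y), 15 mm thick, about 0.7 kg; the lowest piece of the stack, on a fixed black granite flat of 150 x 110 mm whose top is 30 mm above the bench. Origin: centre of the underside; z up. The long axes of the stack's pieces agree to within 0.2 rad.
- bar_trough: small wooden trough for the round bar, fixed to the bench, 106 x 50 mm outside: two felt slopes rise at 20 degrees from a valley line along x to upper edges 36 mm apart and 10.5 mm high; 94 mm long between 12 mm high end boards. The bar at rest lies along x, its axis over the valley line, 21 mm above the bench. Origin: on the bench under the trough's centre; z up.
- vblock_tray: shallow felt-lined wooden tray for the V-block (the smallest, nearly square one), fixed to the bench. Outside 78 x 74 mm, inside 66 x 62 mm; the felt floor is 4 mm above the bench and the rim 9 mm above the bench (5 mm deep). Origin: on the bench under the tray's centre; x along its long side, z up.
- block_tray: shallow felt-lined wooden tray for the drilled block (the middle one), fixed to the bench. Outside 107 x 82 mm, inside 95 x 70 mm; the felt floor is 4 mm above the bench and the rim 9 mm above the bench (5 mm deep). Origin: on the bench under the tray's centre; x along its long side, z up.
- plate_tray: shallow felt-lined wooden tray for the ground plate (the largest), fixed to the bench. Outside 132 x 92 mm, inside 120 x 80 mm; the felt floor is 4 mm above the bench and the rim 9 mm above the bench (5 mm deep). Origin: on the bench under the tray's centre; x along its long side, z up.
- jar: small amber glass jar with a white lid, 49 mm diameter, 58 mm high, standing loose on the bench; to be left alone. Origin: centre of the underside.
- tin: flat round brass tin, 60 mm diameter, 23 mm high, standing loose on the bench; to be left alone. Origin: centre of the underside.
Things that resemble listed ones, but are neither listed nor needed, are in the scene too. Leave any orange look-alike of the block alone. Leave any purple look-alike of the bar alone.

How it is judged:
By the outcome, as a careful person would: the job done as asked, in the order asked, and still so for the second after the job is handed in, with the robot touching nothing.
It also fails if it takes over 118 s, if anything falls off the work surface, if the arm or the gripper's body presses on something with over 40 N, if the wrist force passes 120 N, or if a joint passes its speed limit or range.

## Robot

A 6-joint arm with a two-finger parallel gripper is mounted at the origin on the work surface. World frame = base frame: x ahead of the robot, y to its left, z up, the work surface at z = 0. Lengths are in m, angles in rad, forces in N, time in s.
With the tool pointing down it reaches from about 0.35 to 0.875 m from the base axis. Payload 15.5 kg.
Tool frame: the origin (TCP) lies on the centre line of the jaws, within the pads' length; the fingertips stand 17 mm ahead of it and the grasp point (between the pads) lies 2 mm behind it; z points along the fingers, y is the line along which they close (so a half turn about z gives the same grasp; the last joint's range is limited). The gripper opens to 85 mm and grips with 20 to 120 N. Pads are 22 mm wide; open, the fingers measure 114 mm over their backs; the gripper's body (76 mm by 85 mm) begins 54 mm behind the grasp point. The pads swing forward as they close: fully open they stand 13 mm farther back than shut.
Start: joints at [-1.365, 0.494, 1.345, -0, 1.302, -0.096], TCP at [0.186, -0.597, 0.248] pointing down, gripper open.
Joint ranges: [-2.91, 2.91], [-0.82, 2.16], [0.22, 2.67], [-1.22, 4.37], [0.12, 2.79], [-3.08, 3.08]. Speed limits (rad/s): [1.89, 1.89, 2.57, 3.01, 3.01, 3.01].

## Interface

Orientations are given as a 3x3 rotation matrix whose columns are the frame's x, y, z axes.
In Python, from station import ctrl gives the robot as it stands.
- The arm moves only by the tool carry_out, never from a script. Its argument "deltas" is text: rows parted by semicolons, each of 7 numbers parted by spaces: the closure, from -1 (fully open) to 1 (shut), then the shift along the world's x, y, z normalised to -1 to 1, where 1 is 0.05 m, then the turn, a rotation vector about the world's x, y, z normalised to -1 to 1, where 1 is 0.12 rad. A call has 1 to 12 rows; each row shifts and turns the commanded pose from where the row before left it; what a row does not reach is not made up. A row lasts 1/12 s, in which the tool goes at most 41.7 mm and 7.16 degrees, less where a joint would pass 70% of its speed; a pose out of reach is approached as far as the arm can. A call with a number of a shift or a turn outside -1 to 1 is refused whole. A call with a gripper value outside its range is refused whole. The fingers move at their own pace and stop on an object; "force" is the grip in N (left out, the last holds). Time passes only in rows, so rows that do not move let the fingers close. It gives the time, the measured TCP pose, the force, the opening and the grip force at its end, in the units of the state.
- ctrl.read_state(): the state, without advancing time (a new reading comes with each control period).
- ctrl.read_camera(name): name is "side" or "top"; returns the picture (420x560x3 uint8, red, green, blue); there is no depth.
- ctrl.get_calibration(name): a dict with "fovy" (degrees; the focal length in pixels is half the picture's height over the tangent of half this angle, whatever the lens; pixels are square), "cx", "cy" (the principal point, pixels), "R" (3x3) and "t" (3): a world point X has camera coordinates R X + t. Camera axes: x right, y down, z forward; pixel columns grow to the right and rows downward; lengths in m; the calibration is good to about 2 mm. A picture is of the moment at which its call begins. get_calibration takes no time and is no camera call.
- ctrl.close_job(): hands the job in; it is judged then, once.
Trained networks look in the newest picture that a camera, given by its name, has taken for a name from the list of things; names that differ only in an ending like _2 or _b are one class to them, and where a whole thing is asked for, a point or a joint stands for the part that bears it (a point fixed in the world has none). Each returns a list of dicts, best first, with "p" (0 to 1); they miss things now and then, are a little off and sometimes report something else, mostly with a low value. They report only what shows in the picture. A call takes as long as a camera call. They do not tell look-alikes from the thing itself.
- ctrl.silhouettes(camera, name): "pixels" (420x560 bool, what is visible of it) and "bbox" ([centre column, centre row, width, height] in pixels, round what is visible of it).
The state is a dict: "time": time; "q": joint angles; "joint_velocities": joint speeds; "tau": joint torques, N m; "ee_pos": TCP position; "tool_rot": TCP orientation; "ft_force": force on the tool from outside, world axes, zero at the start; "moment": the same for the moment, N m; "grip_width": opening from 0.0 (shut) to 1.0 (fully open); "gripper_force": force on a finger pad.
Only numpy, scipy, OpenCV 4.12 (cv2) and the standard library are available. Lean on these libraries where they do the work, as an engineer would, in place of code of your own. Each camera call takes 0.05 s, during which the arm holds its last target. There are 200 camera calls.

## Working session

There is one attempt and no reset: what is moved stays moved. The work goes in short steps, Python scripts to look and compute and a tool call to move; the robot and the scene stay as the last step left them, time stands still between calls to the robot, and variables do not carry over. Pictures are saved under pics/ and viewed, at most 14 in all, crops included, and the job is handed in when it is done.

Besides the shell and the picture viewer there is one more tool, called after "Call:" as a command line: name --argument value ..., lists and objects as JSON in quotes. carry_out: Moves the arm, as the interface text tells. Scaled input: -1 to 1 covers 0.05 m each way for a shift and 0.12 rad each way for a turn. Its arguments: {"type":"object","properties":{"deltas":{"type":"string"},"force":{"type":"number"}},"required":["deltas"]}

```bash
ls; mkdir -p pics; python3 - <<'E'
from station import ctrl
import cv2,numpy as np
for n in("top","side"):
    im=ctrl.read_camera(n);cv2.imwrite(f"pics/{n}0.png",cv2.resize(im[...,::-1],(784,588)))
    c=ctrl.get_calibration(n);print(n,c)
    for o in("bar","vblock","block","plate","bar_trough","vblock_tray","block_tray","plate_tray","jar","tin"):
        print(o,[(round(d["p"],2),np.round(d["bbox"]).tolist(),int(d["pixels"].sum())) for d in ctrl.silhouettes(n,o)])
print(ctrl.read_state())
E
```

```text
pics
top {'fovy': 47.022220004709176, 'cx': 279.8972517456529, 'cy': 209.50385135461028, 'R': array([[-0.00242701, -0.99992035, -0.01238573],
       [-0.99378524,  0.00379014, -0.11124989],
       [ 0.11128797,  0.01203875, -0.99371528]]), 't': array([0.07509331, 0.57951515, 1.0598504 ])}
bar [(0.89, [114.0, 219.0, 33.0, 26.0], 462), (0.86, [168.0, 222.0, 18.0, 36.0], 539)]
vblock [(0.56, [180.0, 222.0, 5.0, 25.0], 148)]
block [(0.7, [172.0, 152.0, 31.0, 39.0], 772), (0.49, [176.0, 225.0, 19.0, 36.0], 189)]
plate [(0.71, [178.0, 226.0, 24.0, 44.0], 238)]
bar_trough [(0.7, [357.0, 179.0, 38.0, 48.0], 1044)]
vblock_tray [(0.65, [321.0, 264.0, 42.0, 43.0], 1116)]
block_tray [(0.76, [270.0, 179.0, 52.0, 56.0], 1565)]
plate_tray [(0.83, [450.0, 220.0, 53.0, 66.0], 2435)]
jar [(0.62, [239.0, 260.0, 23.0, 24.0], 420)]
tin [(0.64, [382.0, 264.0, 30.0, 29.0], 563), (0.46, [174.0, 223.0, 23.0, 26.0], 226), (0.38, [358.0, 179.0, 37.0, 45.0], 1045)]
side {'fovy': 44.06718821439424, 'cx': 280.3332339308293, 'cy': 206.80728378255242, 'R': array([[-8.88640058e-01, -4.58605165e-01, -3.87443791e-04],
[... 1179 characters left out ...]
 1.30251546e+00, -9.54771654e-02]), 'joint_velocities': array([-0.00051908, -0.00181004, -0.00079227,  0.00097812, -0.00167252,
       -0.00107608]), 'tau': array([-7.88797224e-04, -8.82047939e+01, -3.84261453e+01,  6.24316385e-07,
        1.15653751e-03,  9.46329521e-06]), 'ee_pos': array([ 0.18576074, -0.59676123,  0.2482821 ]), 'tool_rot': array([[ 9.54810476e-01,  2.97215331e-01, -3.57645559e-05],
       [ 2.97215332e-01, -9.54810477e-01, -8.79520145e-07],
       [-3.44097796e-05, -9.78999930e-06, -9.99999999e-01]]), 'ft_force': array([-0.80341374, -0.08860806,  0.71170145]), 'moment': array([-0.03463696, -0.0355792 , -0.00047589]), 'gripper_force': 0.0, 'grip_width': 1.0020011837498974}
```

View pics/top0.png

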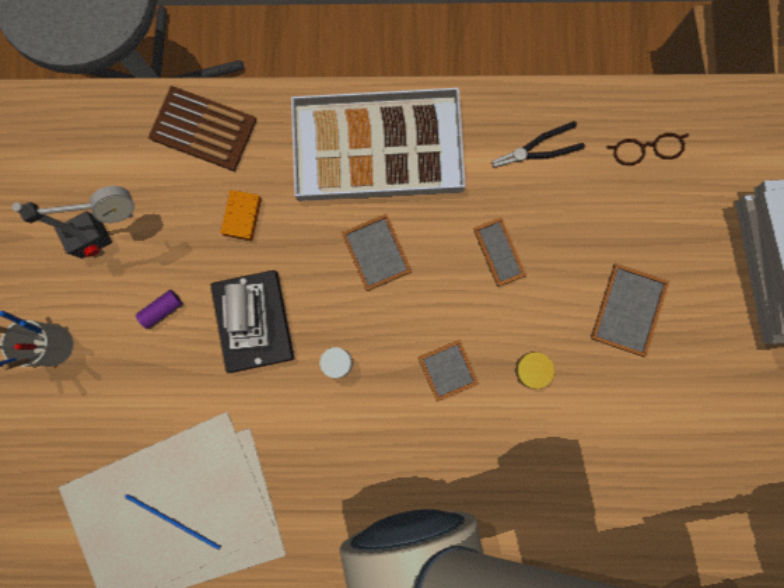

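View pics/side0.png

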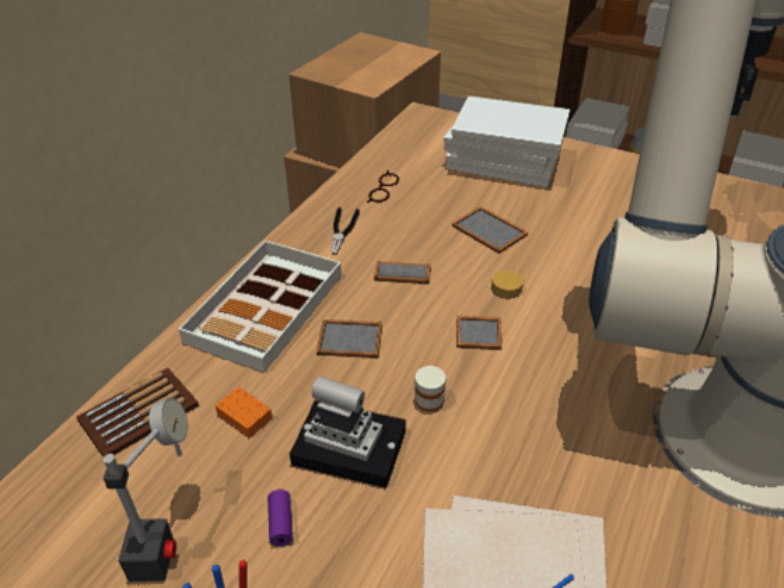

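The top view shows the stack at (173,222) with the grey bar on top, in original 560×420 pixels. The trough is at (357,179), the V-block tray at (321,264), the block tray at (270,179) and the plate tray at (450,220). The jar is at (239,260) and the tin at (382,264).

Things that could be mistaken for the pieces:
- **Bar:** the grey bar at (168,222) or the purple one at (114,219). I choose the grey one, which lies on the stack.
- **Block:** the bright one in the stack at (176,225) or the orange one at (172,152). I choose the one in the stack.

```bash
cat >h.py <<'E'
from station import ctrl
import cv2,numpy as np
def proj(n,X):
    c=ctrl.get_calibration(n);f=210/np.tan(np.radians(c["fovy"])/2)
    p=np.atleast_2d(X)@c["R"].T+c["t"];return p[:,:2]/p[:,2:]*f+[c["cx"],c["cy"]]
def back(n,px,z):
    c=ctrl.get_calibration(n);f=210/np.tan(np.radians(c["fovy"])/2)
    px=np.atleast_2d(np.float64(px));d=np.c_[(px-[c["cx"],c["cy"]])/f,np.ones(len(px))]@c["R"]
    o=-c["R"].T@c["t"];return o+d*((z-o[2])/d[:,2])[:,None]
def rect(n,m,z):
    cs,_=cv2.findContours(m.astype(np.uint8),cv2.RETR_EXTERNAL,cv2.CHAIN_APPROX_NONE)
    P=back(n,max(cs,key=len)[:,0],z)[:,:2]
    (x,y),(w,h),a=cv2.minAreaRect(np.float32(P*1000))
    if w<h:w,h,a=h,w,a+90
    return np.round([x,y,w,h,(a+90)%180-90],1)   # mm, deg (long axis yaw)
def crop(n,u,v,r,name,k=8):
    im=ctrl.read_camera(n)[v-r:v+r,u-r:u+r,::-1]
    cv2.imwrite("pics/"+name,cv2.resize(im,None,fx=k,fy=k,interpolation=cv2.INTER_CUBIC))
E
python3 - <<'E'
from h import *
ims=[]
for n,(u,v) in(("top",(176,225)),("side",(245,300))):
    im=ctrl.read_camera(n)[v-40:v+40,u-35:u+35,::-1];ims.append(cv2.resize(im,None,fx=5.6,fy=5.6,interpolation=cv2.INTER_CUBIC))
    for o,z in(("bar",.119),("vblock",.108),("block",.07),("plate",.045),("bar_trough",.0105),("vblock_tray",.009),("block_tray",.009),("plate_tray",.009),("jar",.058),("tin",.023)):
        for d in ctrl.silhouettes(n,o):
            if d["p"]>.4: print(n,o,round(d["p"],2),np.round(d["bbox"][:2]),rect(n,d["pixels"],z))
cv2.imwrite("pics/c1.png",np.hstack(ims))
E
```

```text
top bar 0.84 [167. 220.] [550.3 306.6  69.3  31.4   1.4]
top bar 0.81 [115. 219.] [548.4 421.5  71.8  32.5 -53.8]
top vblock 0.51 [172. 224.] [546.9 282.7  49.5  16.3   5. ]
top block 0.97 [171. 154.] [702.2 313.   75.3  53.8 -10.9]
top block 0.62 [178. 224.] [515.6 296.5  56.2  25.1 -61.3]
top plate 0.76 [179. 226.] [527.5 303.9  68.6  61.    5.8]
top plate 0.72 [357. 182.] [645.9 -98.3 103.   50.4  21.8]
top bar_trough 0.96 [356. 179.] [ 651.7 -103.4  107.6   53.2   22. ]
top vblock_tray 0.62 [321. 265.] [456.1 -16.1  78.3  74.   22.8]
top vblock_tray 0.55 [448. 224.] [ 555.2 -315.   132.5   91.5  -20.2]
top block_tray 0.62 [269. 180.] [653.1 100.9 109.1  81.6  23.1]
top plate_tray 0.58 [449. 222.] [ 554.6 -315.2  132.9   93.8  -19.3]
top jar 0.73 [238. 260.] [469.4 161.7  50.5  45.7  89.9]
top tin 0.64 [381. 264.] [ 456.7 -154.9   58.5   57.7   70.3]
side bar 0.83 [199. 368.] [512.8 506.8  78.1  27.9 -53.7]
side bar 0.76 [242. 282.] [549.7 305.2  83.8  42.6   0.6]
side vblock 0.73 [242. 298.] [535.  334.2  62.3  41.8  12.9]
side block 0.65 [174. 294.] [680.  362.   85.7  60.3 -10.7]
side block 0.63 [245. 307.] [541.  314.3  84.1  67.9   6.4]
side plate 0.64 [243. 314.] [541.7 312.9 106.   69.    6.7]
side bar_trough 0.75 [288. 196.] [651.  -98.1 103.1  61.2  21.6]
side vblock_tray 0.97 [344. 238.] [455.5 -11.4  85.5  80.5 -67.2]
side block_tray 0.73 [249. 240.] [651.6 102.6 106.9  93.2  23. ]
side plate_tray 0.61 [354. 162.] [ 553.3 -313.8  140.   100.6  -18. ]
side jar 0.74 [307. 279.] [457.5 185.6  89.   46.  -64.1]
side tin 0.72 [362. 203.] [ 453.  -145.2   80.9   56.6  -74.6]
```

View pics/c1.png

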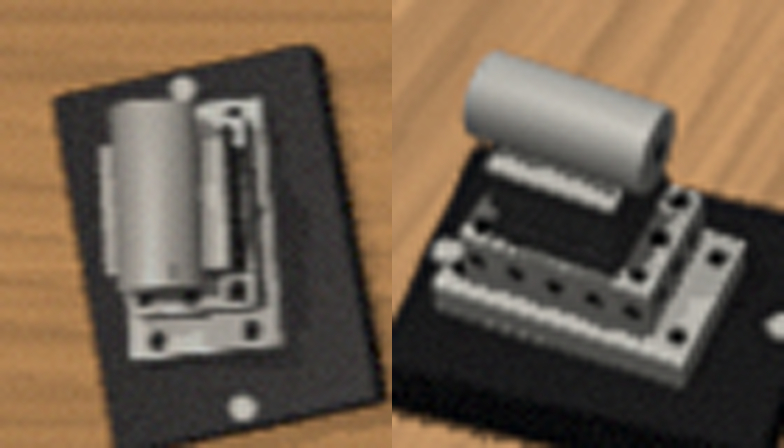

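The crop shows the grey bar with its centre near (168,220) in the top view and (242,281) in the side view. It lies on the dark V-block, which sits on the drilled block and the plate, so the choice is right. I'll refine the poses by fitting silhouettes in both cameras.

```bash
cat >>h.py <<'E'
from scipy.optimize import minimize
def box(l,w,z0,z1): return np.array([(a*l/2,b*w/2,z) for a in(-1,1) for b in(-1,1) for z in(z0,z1)])
def cyl(l,r,z): return np.array([(a*l/2,r*np.sin(t),z+r*np.cos(t)) for a in(-1,1) for t in np.linspace(0,6.28,40)])
def fit(obs,P,x0,K=4):
    "obs: list of (camera,mask); P local points; x0: mm,mm,deg -> pose, IoU loss"
    big=[(n,cv2.resize(m.astype(np.uint8),None,fx=K,fy=K,interpolation=cv2.INTER_LINEAR)) for n,m in obs]
    def cost(p):
        a=np.radians(p[2]);c,s=np.cos(a),np.sin(a);W=P.copy();W[:,:2]=P[:,:2]@[[c,s],[-s,c]]+np.array(p[:2])/1000
        L=0
        for n,m in big:
            q=cv2.convexHull(np.float32((proj(n,W)+.5)*K-.5));r=np.zeros_like(m)
            cv2.fillConvexPoly(r,np.int32(np.round(q*16)),1,shift=4)
            L+=1-(r&m).sum()/(r|m).sum()
        return L/len(big)
    x0=np.float64(x0);S=np.vstack([x0]+[x0+d for d in np.diag([6,6,6.])])
    o=minimize(cost,x0,method="Nelder-Mead",options=dict(initial_simplex=S,xatol=.05,fatol=1e-4))
    return np.round(o.x,1),round(o.fun,3)
def see(n,name,near,r=25):
    "silhouette nearest to the expected world point"
    e=proj(n,near)[0];ds=[d for d in ctrl.silhouettes(n,name) if np.hypot(*(np.array(d["bbox"][:2])-e))<r]
    return max(ds,key=lambda d:d["p"])["pixels"] if ds else None
def locate(name,P,x0,zc,cams=("top","side")):
    obs=[]
    for n in cams:
        ctrl.read_camera(n);m=see(n,name,[x0[0]/1e3,x0[1]/1e3,zc])
        if m is None: print(name,n,"none");continue
        obs.append((n,m));print(name,n,fit([(n,m)],P,x0))
    if len(obs)>1: print(name,"both",fit(obs,P,x0))
E
python3 - <<'E'
from h import *
locate("bar",cyl(.07,.016,.119),(550,306,3),.119)
locate("bar_trough",box(.106,.05,0,.011),(651,-101,22),.01)
locate("vblock_tray",box(.078,.074,0,.009),(456,-14,23),.01)
locate("block_tray",box(.107,.082,0,.009),(652,101,23),.01)
locate("plate_tray",box(.132,.092,0,.009),(554,-314,-19),.01)
E
```

```text
bar top (array([549. , 305.2,   3.8]), np.float64(0.06))
bar side (array([551.1, 305.7,   3.6]), np.float64(0.089))
bar both (array([549. , 305.4,   3.7]), np.float64(0.075))
bar_trough top (array([ 652.1, -103.8,   21.5]), np.float64(0.038))
bar_trough side (array([ 652. , -105. ,   21.8]), np.float64(0.062))
bar_trough both (array([ 651.9, -104.2,   21.8]), np.float64(0.055))
vblock_tray top (array([457. , -16.5,  23. ]), np.float64(0.04))
vblock_tray side (array([456.9, -17.6,  22.4]), np.float64(0.048))
vblock_tray both (array([457. , -16.7,  22.7]), np.float64(0.045))
block_tray top (array([653.4, 100.8,  23.1]), np.float64(0.04))
block_tray side (array([653.7, 100.5,  23.1]), np.float64(0.037))
block_tray both (array([653.7, 100.8,  23.3]), np.float64(0.04))
plate_tray top (array([ 554.5, -316.1,  -20.2]), np.float64(0.05))
plate_tray side (array([ 555. , -318.3,  -19.7]), np.float64(0.048))
plate_tray both (array([ 555. , -317.2,  -19.7]), np.float64(0.055))
```

Call:
carry_out --deltas "-0.3 .3 .75 0 0 0 -.083;-0.3 .3 .75 0 0 0 -.083;-0.3 .3 .75 0 0 0 -.083;-0.3 .3 .75 0 0 0 -.083;-0.3 .3 .75 0 0 0 -.083;-0.3 .3 .75 0 0 0 -.083;-0.3 .3 .75 0 0 0 -.083;-0.3 .3 .75 0 0 0 -.083;-0.3 .3 .75 0 0 0 -.083;-0.3 .3 .75 0 0 0 -.083;-0.3 .3 .75 0 0 0 -.083;-0.3 .3 .75 0 0 0 -.083" --force 50

```text
time: 4.2
ee_pos: [0.366, -0.145, 0.2486]
tool_rot: [[0.984, 0.18, 0.001], [0.18, -0.984, -0.0], [0.001, 0.0, -1.0]]
ft_force: [1.1, -1.2, 0.2]
grip_width: 0.651
gripper_force: 0.0
```

Call:
carry_out --deltas "-0.3 .3 .75 0 0 0 -.083;-0.3 .3 .75 0 0 0 -.083;-0.3 .3 .75 0 0 0 -.083;-0.3 .3 .75 0 0 0 -.083;-0.3 .3 .75 0 0 0 -.083;-0.3 .3 .75 0 0 0 -.083;-0.3 .3 .75 0 0 0 -.083;-0.3 .3 .75 0 0 0 -.083;-0.3 .3 .75 0 0 0 -.083;-0.3 .3 .75 0 0 0 -.083;-0.3 0 0 0 0 0 0;-0.3 0 0 0 0 0 0"

```text
time: 5.2
ee_pos: [0.516, 0.23, 0.2479]
tool_rot: [[0.996, 0.085, -0.0], [0.085, -0.996, 0.0], [-0.0, -0.0, -1.0]]
ft_force: [0.0, -0.7, -0.2]
grip_width: 0.649
gripper_force: 0.0
```

Call:
carry_out --deltas "-0.3 .22 .5 0 0 0 -.06;-0.3 .22 .5 0 0 0 -.06;-0.3 .23 .508 0 0 0 -.05;-0.3 0 0 -.5 0 0 0;-0.3 0 0 -.5 0 0 0;-0.3 0 0 -.4 0 0 0;-0.3 0 0 -.26 0 0 0;-0.3 0 0 0 0 0 0;-0.3 0 0 0 0 0 0"

```text
time: 5.95
ee_pos: [0.549, 0.3026, 0.1653]
tool_rot: [[0.998, 0.061, -0.001], [0.061, -0.998, -0.001], [-0.001, 0.001, -1.0]]
ft_force: [-0.2, -0.2, -0.1]
grip_width: 0.648
gripper_force: 0.0
```

```bash
python3 - <<'E'
from h import *
s=ctrl.read_state();print(s["ee_pos"],s["tool_rot"][:2,0],s["grip_width"])
e=s["ee_pos"];print(proj("side",[e,e-[0,0,.017]]))
crop("side",245,270,50,"s2.png",6)
E
```

```text
[0.54902981 0.30256679 0.1652509 ] [0.99811103 0.06142442] 0.6484586964160522
[[240.99194378 264.00183024]
 [241.42504302 269.97394108]]
```

View pics/s2.png

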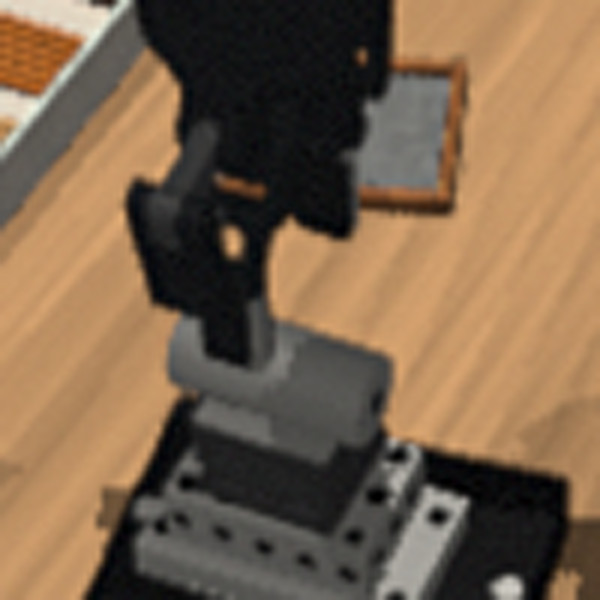

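The +y fingertip shows at about crop (232,362), which is side pixel (233.7,280.3), just in front of the bar. I'll work out its height from that.

```bash
python3 - <<'E'
from h import *
for y in(.330,.338):
  for z in(.16,.154,.148,.142,.136): print(y,z,proj("side",[[.538,y,z],[.56,y,z]]).round(1).tolist())
E
```

```text
0.33 0.16 [[238.8, 277.3], [228.9, 273.3]]
0.33 0.154 [[238.9, 279.4], [229.1, 275.4]]
0.33 0.148 [[239.1, 281.5], [229.3, 277.5]]
0.33 0.142 [[239.3, 283.6], [229.5, 279.6]]
0.33 0.136 [[239.4, 285.7], [229.7, 281.7]]
0.338 0.16 [[236.6, 280.2], [226.7, 276.1]]
0.338 0.154 [[236.8, 282.3], [226.9, 278.2]]
0.338 0.148 [[236.9, 284.4], [227.1, 280.3]]
0.338 0.142 [[237.1, 286.4], [227.3, 282.4]]
0.338 0.136 [[237.3, 288.5], [227.5, 284.5]]
```

Call:
carry_out --deltas "-0.3 0 .06 -.2 0 0 0;-0.3 0 0 -.2 0 0 0;-0.3 0 0 -.16 0 0 0;-0.3 0 0 -.12 0 0 0;-0.3 0 0 -.08 0 0 0;-0.3 0 0 0 0 0 0;-0.3 0 0 0 0 0 0"

```text
time: 6.58
ee_pos: [0.5492, 0.3066, 0.1271]
tool_rot: [[0.998, 0.062, -0.0], [0.062, -0.998, -0.0], [-0.0, 0.0, -1.0]]
ft_force: [0.5, -0.9, -0.5]
grip_width: 0.65
gripper_force: 0.0
```

Call:
carry_out --deltas "0.1 0 -.02 0 0 0 0;0.2 0 0 0 0 0 0;.3 0 0 0 0 0 0;.4 0 0 0 0 0 0;.6 0 0 0 0 0 0;.6 0 0 0 0 0 0;.6 0 0 0 0 0 0;.6 0 0 0 0 0 0" --force 60

```text
time: 7.25
ee_pos: [0.5495, 0.3063, 0.128]
tool_rot: [[0.998, 0.062, 0.001], [0.062, -0.998, 0.001], [0.001, -0.001, -1.0]]
ft_force: [-1.9, 4.2, 5.7]
grip_width: 0.35
gripper_force: 58.8
```

Call:
carry_out --deltas ".6 0 0 .04 0 0 0;.6 0 0 .06 0 0 0;.6 0 0 .1 0 0 0;.6 0 0 .1 0 0 0;.6 0 0 0 0 0 0;.6 0 0 0 0 0 0"

```text
time: 7.75
ee_pos: [0.5495, 0.3057, 0.1427]
tool_rot: [[0.998, 0.062, 0.001], [0.062, -0.998, 0.0], [0.001, -0.0, -1.0]]
ft_force: [-0.5, -0.0, -3.4]
grip_width: 0.349
gripper_force: 59.7
```

```bash
python3 - <<'E'
from h import *
s=ctrl.read_state();print(s["ee_pos"],s["ft_force"],s["grip_width"],s["gripper_force"])
crop("side",245,285,50,"s3.png",6)
E
```

```text
[0.54946879 0.30567092 0.14270344] [-0.53417416 -0.01077185 -3.39236514] 0.3492469131572443 59.692561626434326
```

View pics/s3.png

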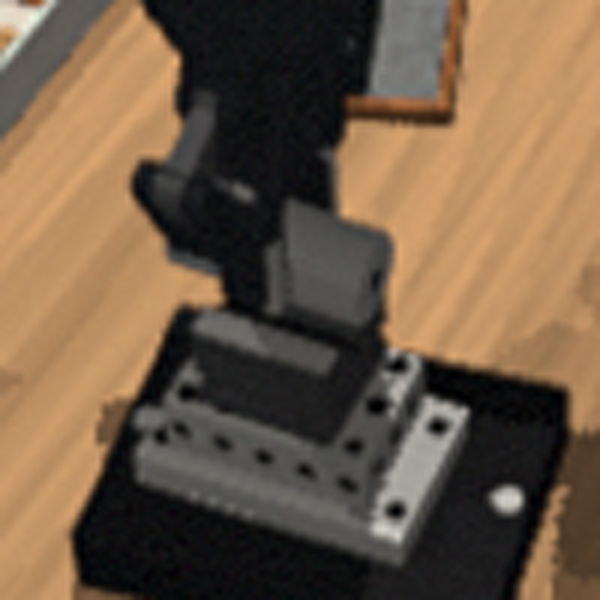

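The bar is held and clear of the V-block, with its end at about crop (335,270). I'll carry it to the trough.

Call:
carry_out --deltas ".6 0 0 .3 0 0 0;.6 0 0 .45 0 0 0;.6 0 0 .45 0 0 0;.6 .17 -.683 0 0 0 .219;.6 .17 -.683 0 0 0 .219;.6 .17 -.683 0 0 0 .219;.6 .17 -.683 0 0 0 .219;.6 .17 -.683 0 0 0 .219;.6 .17 -.683 0 0 0 .219;.6 .17 -.683 0 0 0 .219;.6 .17 -.683 0 0 0 .219;.6 .17 -.683 0 0 0 .219"

```text
time: 8.8
ee_pos: [0.6257, -0.0035, 0.202]
tool_rot: [[0.955, 0.296, -0.001], [0.296, -0.955, 0.0], [-0.0, -0.0, -1.0]]
ft_force: [1.4, -0.4, -4.2]
grip_width: 0.351
gripper_force: 60.3
```

Call:
carry_out --deltas ".6 .17 -.683 0 0 0 .219;.6 .17 -.683 0 0 0 .219;.6 .17 -.683 0 0 0 .219;.6 0 0 0 0 0 0;.6 0 0 0 0 0 0"

```text
time: 9.22
ee_pos: [0.6513, -0.1062, 0.2017]
tool_rot: [[0.931, 0.366, -0.001], [0.366, -0.931, 0.0], [-0.0, -0.0, -1.0]]
ft_force: [-0.5, 1.2, -3.6]
grip_width: 0.347
gripper_force: 60.6
```

Call:
carry_out --deltas ".6 .014 .04 -.6 0 0 0;.6 0 0 -.8 0 0 0;.6 0 0 -.7 0 0 0;.6 0 0 -.5 0 0 0;.6 0 0 -.4 0 0 0;.6 0 0 -.22 0 0 0;.6 0 0 0 0 0 0;.6 0 0 0 0 0 0"

```text
time: 9.88
ee_pos: [0.6521, -0.1016, 0.0416]
tool_rot: [[0.929, 0.369, -0.0], [0.369, -0.929, 0.0], [-0.0, -0.0, -1.0]]
ft_force: [0.5, 0.1, -3.4]
grip_width: 0.352
gripper_force: 60.6
```

```bash
python3 - <<'E'
from h import *
locate("bar",cyl(.07,.016,.031),(652,-104,21.5),.031)
crop("top",357,180,40,"s4.png",7)
E
```

```text
bar top none
bar side (array([ 654.4, -106.8,   22. ]), np.float64(0.435))
```

Call:
carry_out --deltas ".6 0 -.04 -.1 0 0 0;.6 0 0 -.06 0 0 0;.6 0 0 -.03 0 0 0;.6 0 0 0 0 0 0;.6 0 0 0 0 0 0"

```text
time: 10.55
ee_pos: [0.6519, -0.1041, 0.0316]
tool_rot: [[0.93, 0.369, -0.0], [0.369, -0.93, 0.0], [-0.0, -0.0, -1.0]]
ft_force: [0.1, 0.2, -4.0]
grip_width: 0.347
gripper_force: 60.6
```

Not in contact yet, so I'll creep down.

Call:
carry_out --deltas ".6 0 0 -.02 0 0 0;.6 0 0 -.02 0 0 0;.6 0 0 0 0 0 0;.6 0 0 0 0 0 0"

```text
time: 10.88
ee_pos: [0.6522, -0.1042, 0.0305]
tool_rot: [[0.93, 0.369, 0.001], [0.369, -0.93, -0.0], [0.001, 0.0, -1.0]]
ft_force: [-3.6, 0.1, 7.5]
grip_width: 0.35
gripper_force: 61.9
```

Call:
carry_out --deltas ".28 0 0 0 0 0 0;.24 0 0 0 0 0 0;.2 0 0 0 0 0 0;.15 0 0 0 0 0 0;.1 0 0 0 0 0 0;0 0 0 0 0 0 0;-.1 0 0 0 0 0 0;-.2 0 0 0 0 0 0;-.2 0 0 0 0 0 0"

```text
time: 11.63
ee_pos: [0.652, -0.1041, 0.0298]
tool_rot: [[0.93, 0.369, -0.0], [0.369, -0.93, 0.0], [-0.0, -0.0, -1.0]]
ft_force: [-0.7, 0.5, 0.5]
grip_width: 0.608
gripper_force: 0.0
```

Call:
carry_out --deltas "-.2 0 0 .1 0 0 0;-.2 0 0 .2 0 0 0;-.2 0 0 .5 0 0 0;-.2 0 0 .8 0 0 0;-.2 0 0 .8 0 0 0;-.2 -.1 .6 .6 0 0 0;-.2 -.2 .8 .4 0 0 -.2;-.2 -.2 .8 0 0 0 -.2;-.2 -.2 .8 0 0 0 -.2;-.2 -.2 .8 0 0 0 -.2;-.2 -.2 .8 0 0 0 -.2;-.2 -.2 .8 0 0 0 -.2"

```text
time: 12.63
ee_pos: [0.5872, 0.1632, 0.1985]
tool_rot: [[0.973, 0.23, 0.001], [0.23, -0.973, 0.0], [0.001, 0.0, -1.0]]
ft_force: [0.2, -0.5, -0.4]
grip_width: 0.605
gripper_force: 0.0
```

```bash
python3 - <<'E'
from h import *
s=ctrl.read_state();print(s["ee_pos"],s["tool_rot"][:2,0])
locate("bar",cyl(.07,.016,.021),(652,-104,21.5),.021)
locate("vblock",box(.05,.046,.07,.108),(549,305,3.7),.09)
a=ctrl.read_camera("top");b=ctrl.read_camera("side")
cv2.imwrite("pics/s5.png",np.hstack([cv2.resize(a[140:220,320:390,::-1],None,fx=5.6,fy=5.6),cv2.resize(b[260:340,210:280,::-1],None,fx=5.6,fy=5.6)]))
E
```

```text
[0.58722966 0.16322284 0.19846101] [0.97314613 0.23018534]
bar top (array([ 651.4, -105.1,   21.1]), np.float64(0.113))
bar side (array([ 652.7, -106. ,   24.9]), np.float64(0.162))
bar both (array([ 652.1, -105.3,   22.7]), np.float64(0.147))
vblock top (array([545.1, 286.7, -15.7]), np.float64(0.589))
vblock side (array([546.1, 304.3,   7.9]), np.float64(0.083))
vblock both (array([546.4, 304.4,   6.1]), np.float64(0.347))
```

View pics/s5.png

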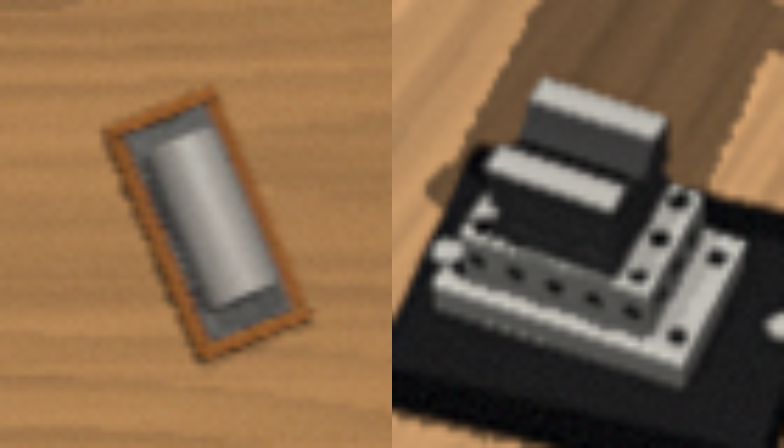

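```bash
python3 - <<'E'
from h import *
P=back("side",[[227.5,290.4],[249.6,297.1],[236.4,274.3],[258.6,281.1]],.108)
print(P.round(4),np.degrees(np.arctan2(*(P[0]-P[1])[[1,0]])),np.degrees(np.arctan2(*(P[2]-P[3])[[1,0]])))
s=see("top","vblock",[.549,.305,.1]);print(s.sum() if s is not None else 0)
im=ctrl.read_camera("top")[185:265,140:210,::-1];cv2.imwrite("pics/s6.png",cv2.resize(im,None,fx=7,fy=7,interpolation=cv2.INTER_CUBIC))
E
```

```text
[[0.5663 0.3313 0.108 ]
 [0.519  0.3259 0.108 ]
 [0.5726 0.2867 0.108 ]
 [0.5234 0.2819 0.108 ]] 6.462535129384115 5.588425099099999
258
```

View pics/s6.png

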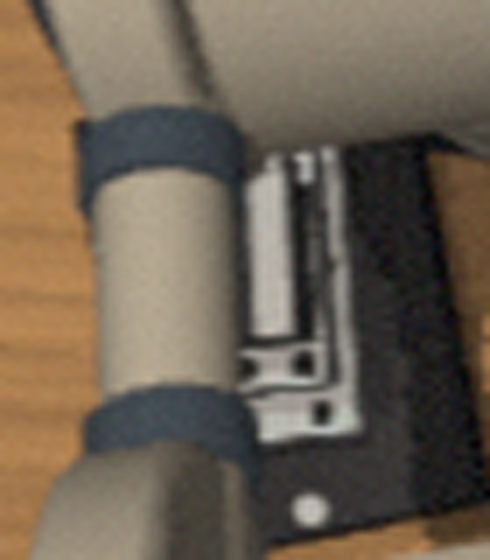

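The bar lies in the trough at about top pixel (358,178). The arm hides the V-block from the top camera, so I'm using the side view: centre near (546,305) mm, yaw about 5°.

Call:
carry_out --deltas "-.6 -.165 .568 0 0 0 -.242;-.6 -.165 .568 0 0 0 -.242;-.6 -.165 .568 0 0 0 -.242;-.6 -.165 .568 0 0 0 -.242;-.6 -.165 .568 0 0 0 -.242;-.6 0 0 -.5 0 0 0;-.6 0 0 -.5 0 0 0;-.6 0 0 0 0 0 0;-.6 0 0 0 0 0 0"

```text
time: 13.98
ee_pos: [0.5463, 0.303, 0.1466]
tool_rot: [[0.996, 0.088, -0.002], [0.088, -0.996, -0.001], [-0.002, 0.001, -1.0]]
ft_force: [0.9, 0.6, 0.0]
grip_width: 0.798
gripper_force: 0.0
```

Call:
carry_out --deltas "-.6 0 .03 -.3 0 0 0;-.6 0 0 -.3 0 0 0;-.6 0 0 -.2 0 0 0;-.6 0 0 -.14 0 0 0;-.6 0 0 -.07 0 0 0;-.6 0 0 0 0 0 0;-.6 0 0 0 0 0 0"

```text
time: 14.57
ee_pos: [0.5471, 0.305, 0.0973]
tool_rot: [[0.996, 0.088, 0.001], [0.088, -0.996, 0.0], [0.001, -0.0, -1.0]]
ft_force: [0.2, 0.4, -0.5]
grip_width: 0.799
gripper_force: 0.0
```

Call:
carry_out --deltas "-.4 0 0 0 0 0 0;-.3 0 0 0 0 0 0;-.2 0 0 0 0 0 0;-.1 0 0 0 0 0 0;0 0 0 0 0 0 0;.1 0 0 0 0 0 0;.3 0 0 0 0 0 0;.3 0 0 0 0 0 0;.3 0 0 0 0 0 0" --force 60

```text
time: 15.32
ee_pos: [0.547, 0.3055, 0.0975]
tool_rot: [[0.996, 0.088, 0.001], [0.088, -0.996, 0.001], [0.001, -0.001, -1.0]]
ft_force: [-2.0, 2.1, 8.5]
grip_width: 0.526
gripper_force: 61.6
```

Call:
carry_out --deltas ".3 0 0 .1 0 0 0;.3 0 0 .2 0 0 0;.3 0 0 .4 0 0 0;.3 0 0 .6 0 0 0;.3 0 0 .6 0 0 0;.3 0 0 0 0 0 0"

```text
time: 15.82
ee_pos: [0.549, 0.3059, 0.1979]
tool_rot: [[0.996, 0.088, 0.007], [0.088, -0.996, 0.003], [0.008, -0.002, -1.0]]
ft_force: [2.9, 1.3, -3.1]
grip_width: 0.524
gripper_force: 62.9
```

Call:
carry_out --deltas ".3 -.18 -.645 0 0 0 .257;.3 -.18 -.645 0 0 0 .257;.3 -.18 -.645 0 0 0 .257;.3 -.18 -.645 0 0 0 .257;.3 -.18 -.645 0 0 0 .257;.3 -.18 -.645 0 0 0 .257;.3 -.18 -.645 0 0 0 .257;.3 -.18 -.645 0 0 0 .257;.3 -.18 -.645 0 0 0 .257;.3 -.18 -.645 0 0 0 .257;.3 0 0 0 0 0 0;.3 0 0 0 0 0 0"

```text
time: 16.82
ee_pos: [0.4562, -0.019, 0.1919]
tool_rot: [[0.924, 0.384, -0.0], [0.384, -0.924, -0.0], [-0.0, -0.0, -1.0]]
ft_force: [0.2, 0.8, -5.5]
grip_width: 0.53
gripper_force: 63.7
```

Call:
carry_out --deltas ".3 .016 .04 -.6 0 0 0;.3 0 0 -.8 0 0 0;.3 0 0 -.7 0 0 0;.3 0 0 -.5 0 0 0;.3 0 0 -.3 0 0 0;.3 0 0 -.1 0 0 0;.3 0 0 0 0 0 0;.3 0 0 0 0 0 0;.3 0 0 0 0 0 0"

```text
time: 17.57
ee_pos: [0.4583, -0.0154, 0.0428]
tool_rot: [[0.922, 0.387, 0.002], [0.387, -0.922, -0.0], [0.002, 0.001, -1.0]]
ft_force: [-0.3, -0.3, -5.4]
grip_width: 0.528
gripper_force: 63.7
```

```bash
python3 - <<'E'
from h import *
s=ctrl.read_state();print(s["ee_pos"],s["tool_rot"][:2,0])
im=ctrl.read_camera("side")[205:265,310:380,::-1];cv2.imwrite("pics/s7.png",cv2.resize(im,None,fx=7,fy=7,interpolation=cv2.INTER_CUBIC))
E
```

```text
[ 0.45834395 -0.01535676  0.04278097] [0.92217149 0.38677801]
```

View pics/s7.png

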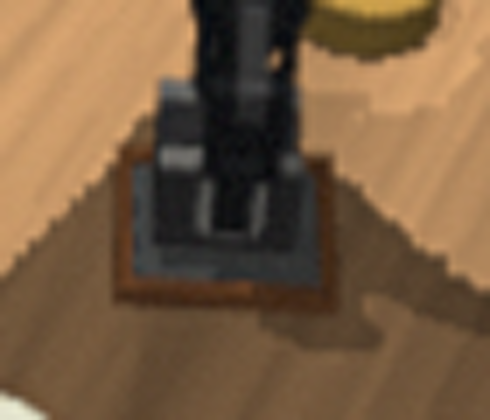

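The V-block is level over its tray, spanning crop x 155–300 inside the rim's 115–335. I'll lower it.

Call:
carry_out --deltas ".3 -.02 -.02 -.1 0 0 0;.3 0 0 -.06 0 0 0;.3 0 0 -.03 0 0 0;.3 0 0 0 0 0 0;.3 0 0 0 0 0 0"

```text
time: 18.03
ee_pos: [0.4565, -0.0165, 0.0322]
tool_rot: [[0.922, 0.386, -0.0], [0.386, -0.922, 0.0], [-0.0, -0.0, -1.0]]
ft_force: [0.0, 0.1, -5.7]
grip_width: 0.528
gripper_force: 63.9
```

Call:
carry_out --deltas ".3 0 0 -.02 0 0 0;.3 0 0 0 0 0 0;.3 0 0 0 0 0 0"

```text
time: 18.28
ee_pos: [0.4566, -0.0166, 0.0315]
tool_rot: [[0.922, 0.386, 0.0], [0.386, -0.922, -0.0], [0.0, 0.0, -1.0]]
ft_force: [-2.4, -1.4, 4.2]
grip_width: 0.529
gripper_force: 64.9
```

Call:
carry_out --deltas "-.08 0 0 0 0 0 0;-.12 0 0 0 0 0 0;-.16 0 0 0 0 0 0;-.2 0 0 0 0 0 0;-.3 0 0 0 0 0 0;-.4 0 0 0 0 0 0;-.5 0 0 0 0 0 0;-.6 0 0 0 0 0 0;-.6 0 0 0 0 0 0"

```text
time: 19.03
ee_pos: [0.4566, -0.0165, 0.0312]
tool_rot: [[0.922, 0.387, -0.0], [0.387, -0.922, 0.0], [-0.0, -0.0, -1.0]]
ft_force: [-0.1, 0.4, -0.0]
grip_width: 0.801
gripper_force: 0.0
```

Call:
carry_out --deltas "-.6 0 0 .1 0 0 0;-.6 0 0 .3 0 0 0;-.6 0 0 .6 0 0 0;-.6 0 0 .8 0 0 0;-.6 0 0 .8 0 0 0;-.6 0 0 .6 0 0 0;-.6 0 0 0 0 0 0"

```text
time: 19.62
ee_pos: [0.4588, -0.0168, 0.1968]
tool_rot: [[0.922, 0.387, 0.008], [0.387, -0.922, -0.001], [0.007, 0.004, -1.0]]
ft_force: [0.7, -0.4, -0.1]
grip_width: 0.8
gripper_force: 0.0
```

```bash
python3 - <<'E'
from h import *
s=ctrl.read_state();print(s["ee_pos"],s["tool_rot"][:2,0],s["ft_force"])
locate("block",box(.075,.05,.045,.07),(545,305,6),.06)
locate("plate",box(.1,.06,.03,.045),(541,305,6),.04)
locate("vblock",box(.05,.046,.004,.042),(457,-17,22.7),.02,("side",))
a=ctrl.read_camera("top");b=ctrl.read_camera("side")
cv2.imwrite("pics/s8.png",np.hstack([cv2.resize(a[185:265,140:210,::-1],None,fx=5.6,fy=5.6),cv2.resize(b[200:280,305:375,::-1],None,fx=5.6,fy=5.6)]))
E
```

```text
[ 0.45878899 -0.01684609  0.19682975] [0.92221662 0.38660801] [ 0.68150501 -0.35003248 -0.06487556]
block top none
block side (array([546.3, 306.6,   5.9]), np.float64(0.041))
plate top (array([543.9, 306.4,   5.8]), np.float64(0.708))
plate side (array([544.1, 308. ,   5.1]), np.float64(0.641))
plate both (array([543.8, 307.1,   5.2]), np.float64(0.675))
vblock side (array([456.7, -18.4,  21. ]), np.float64(0.053))
```

View pics/s8.png

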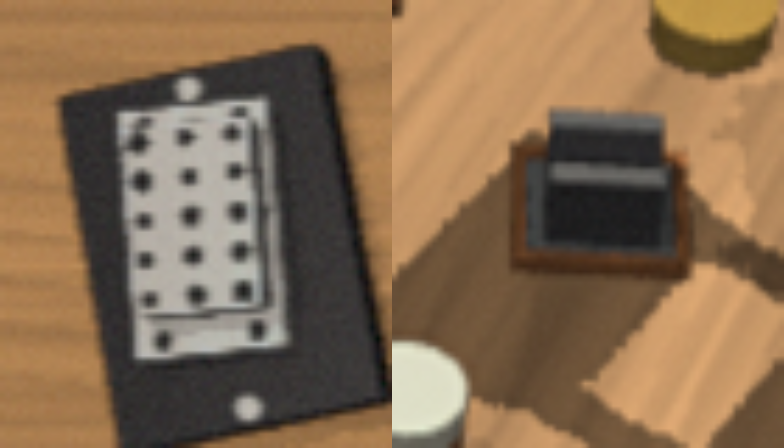

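The V-block sits flat in its tray, groove up. The block now shows fully in the top view, centred near (174,223). A quick check with its hole rows:

```bash
python3 - <<'E'
from h import *
h=lambda a:np.array(a)/5.6+[140,185]
P=back("top",h([[138,142],[231,132],[150,300],[243,290]]),.07)
print(P.mean(0).round(4),np.degrees([np.arctan2(*(P[i]-P[i+2])[[1,0]]) for i in(0,1)]),np.linalg.norm(P[0]-P[2]),np.linalg.norm(P[0]-P[1]))
Q=back("top",h([[163,341],[258,330]]),.045);print(Q.mean(0))
E
```

```text
[0.5456 0.3043 0.07  ] [5.70511732 5.48319018] 0.06214586794533211 0.03661792239749771
[0.49995007 0.30105879 0.045     ]
```

Call:
carry_out --deltas "-.6 .174 .645 0 0 0 -.247;-.6 .174 .645 0 0 0 -.247;-.6 .174 .645 0 0 0 -.247;-.6 .174 .645 0 0 0 -.247;-.6 .174 .645 0 0 0 -.247;-.6 .174 .645 0 0 0 -.247;-.6 .174 .645 0 0 0 -.247;-.6 .174 .645 0 0 0 -.247;-.6 .174 .645 0 0 0 -.247;-.6 .174 .645 0 0 0 -.247;-.6 0 0 0 0 0 0;-.6 0 0 0 0 0 0"

```text
time: 21.22
ee_pos: [0.5435, 0.3075, 0.1906]
tool_rot: [[0.995, 0.102, -0.0], [0.102, -0.995, -0.0], [-0.0, 0.0, -1.0]]
ft_force: [-0.4, -1.3, 0.1]
grip_width: 0.803
gripper_force: 0.0
```

Call:
carry_out --deltas "-.6 0 0 -.4 0 0 0;-.6 0 0 -.6 0 0 0;-.6 0 0 -.5 0 0 0;-.6 0 0 -.3 0 0 0;-.6 0 0 0 0 0 0;-.6 0 0 0 0 0 0;-.6 0 0 0 0 0 0"

```text
time: 21.8
ee_pos: [0.5441, 0.3057, 0.1023]
tool_rot: [[0.995, 0.1, 0.001], [0.1, -0.995, 0.0], [0.001, -0.0, -1.0]]
ft_force: [-0.5, -0.4, 1.1]
grip_width: 0.801
gripper_force: 0.0
```

Call:
carry_out --deltas "-.6 .04 0 -.3 0 0 0;-.6 0 0 -.2 0 0 0;-.6 0 0 -.14 0 0 0;-.6 0 0 -.07 0 0 0;-.6 0 0 0 0 0 0;-.6 0 0 0 0 0 0;-.4 0 0 0 0 0 0;-.3 0 0 0 0 0 0;-.25 0 0 0 0 0 0;-.2 0 0 0 0 0 0" --force 60

```text
time: 22.63
ee_pos: [0.5457, 0.3064, 0.0662]
tool_rot: [[0.995, 0.1, 0.001], [0.1, -0.995, 0.001], [0.001, -0.001, -1.0]]
ft_force: [-0.3, 3.3, 2.8]
grip_width: 0.601
gripper_force: 1.5
```

Call:
carry_out --deltas "-.1 0 0 0 0 0 0;0 0 0 0 0 0 0;.2 0 0 0 0 0 0;.2 0 0 0 0 0 0;.2 0 0 0 0 0 0"

```text
time: 23.05
ee_pos: [0.5458, 0.3065, 0.0666]
tool_rot: [[0.995, 0.1, 0.001], [0.1, -0.995, 0.001], [0.001, -0.001, -1.0]]
ft_force: [-2.1, 3.8, 9.0]
grip_width: 0.569
gripper_force: 63.0
```

Call:
carry_out --deltas ".2 0 0 .1 0 0 0;.2 0 0 .2 0 0 0;.2 0 0 .4 0 0 0;.2 0 0 .6 0 0 0;.2 0 0 .6 0 0 0;.2 0 0 0 0 0 0"

```text
time: 23.55
ee_pos: [0.5478, 0.3069, 0.1667]
tool_rot: [[0.995, 0.1, 0.007], [0.1, -0.995, 0.003], [0.007, -0.002, -1.0]]
ft_force: [2.6, 1.8, -4.4]
grip_width: 0.566
gripper_force: 64.6
```

Call:
carry_out --deltas ".2 .27 -.514 0 0 0 .318;.2 .27 -.514 0 0 0 .318;.2 .27 -.514 0 0 0 .318;.2 .27 -.514 0 0 0 .318;.2 .27 -.514 0 0 0 .318;.2 .27 -.514 0 0 0 .318;.2 .27 -.514 0 0 0 .318;.2 .27 -.514 0 0 0 .318;.2 0 0 0 0 0 0;.2 0 0 0 0 0 0;.2 0 0 0 0 0 0"

```text
time: 24.47
ee_pos: [0.6529, 0.1003, 0.1602]
tool_rot: [[0.919, 0.394, -0.001], [0.394, -0.919, 0.0], [-0.001, -0.001, -1.0]]
ft_force: [-0.1, 0.8, -6.1]
grip_width: 0.569
gripper_force: 65.0
```

Call:
carry_out --deltas ".2 .014 .01 -.5 0 0 0;.2 0 0 -.7 0 0 0;.2 0 0 -.6 0 0 0;.2 0 0 -.4 0 0 0;.2 0 0 -.2 0 0 0;.2 0 0 -.1 0 0 0;.2 0 0 0 0 0 0;.2 0 0 0 0 0 0;.2 0 0 0 0 0 0"

```text
time: 25.22
ee_pos: [0.6551, 0.1011, 0.0373]
tool_rot: [[0.919, 0.395, 0.002], [0.395, -0.919, 0.0], [0.002, 0.001, -1.0]]
ft_force: [-0.3, -0.5, -6.8]
grip_width: 0.568
gripper_force: 64.9
```

```bash
python3 - <<'E'
from h import *
im=ctrl.read_camera("side")[205:275,210:290,::-1];cv2.imwrite("pics/s9.png",cv2.resize(im,None,fx=7,fy=7,interpolation=cv2.INTER_CUBIC))
E
```

```text
(no output)
```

View pics/s9.png

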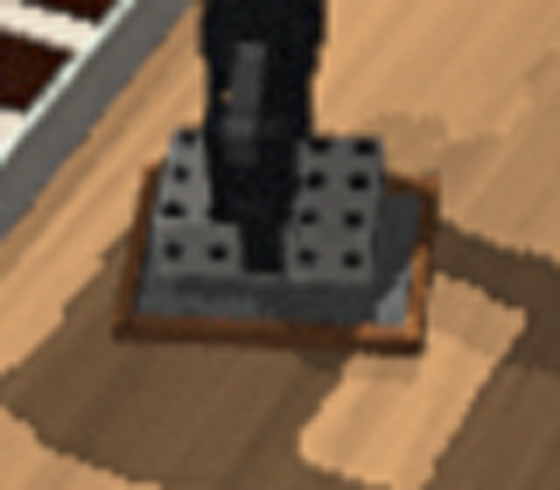

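The block is over its tray, spanning crop x 160–380 against the inner rim's 140–418. It is slightly left, so I'll shift it about 3 mm and lower it.

Call:
carry_out --deltas ".2 -.06 -.02 -.1 0 0 0;.2 0 0 -.06 0 0 0;.2 0 0 -.03 0 0 0;.2 0 0 0 0 0 0;.2 0 0 0 0 0 0"

```text
time: 25.68
ee_pos: [0.6512, 0.0999, 0.0261]
tool_rot: [[0.919, 0.395, -0.0], [0.395, -0.919, 0.0], [-0.0, -0.0, -1.0]]
ft_force: [-0.3, -0.0, -5.7]
grip_width: 0.572
gripper_force: 65.1
```

Call:
carry_out --deltas ".2 0 0 -.02 0 0 0;.2 0 0 0 0 0 0;.2 0 0 0 0 0 0"

```text
time: 25.93
ee_pos: [0.6515, 0.0999, 0.0256]
tool_rot: [[0.919, 0.395, 0.001], [0.395, -0.919, 0.0], [0.0, 0.0, -1.0]]
ft_force: [-3.4, 0.8, 1.4]
grip_width: 0.564
gripper_force: 65.8
```

Call:
carry_out --deltas "-.16 0 0 0 0 0 0;-.2 0 0 0 0 0 0;-.25 0 0 0 0 0 0;-.3 0 0 0 0 0 0;-.4 0 0 0 0 0 0;-.5 0 0 0 0 0 0;-.6 0 0 0 0 0 0;-.7 0 0 0 0 0 0;-.7 0 0 0 0 0 0"

```text
time: 26.68
ee_pos: [0.6513, 0.0999, 0.0252]
tool_rot: [[0.919, 0.395, 0.0], [0.395, -0.919, 0.0], [0.0, 0.0, -1.0]]
ft_force: [-0.5, 0.9, 0.1]
grip_width: 0.844
gripper_force: 0.0
```

Call:
carry_out --deltas "-.7 0 0 .1 0 0 0;-.7 0 0 .3 0 0 0;-.7 0 0 .6 0 0 0;-.7 0 0 .8 0 0 0;-.7 0 0 .8 0 0 0;-.7 -.4 -.6 .2 0 0 -.2;-.7 -.4 -.6 0 0 0 -.2;-.7 -.4 -.6 0 0 0 -.2;-.7 0 0 0 0 0 0"

```text
time: 27.43
ee_pos: [0.588, 0.006, 0.1659]
tool_rot: [[0.946, 0.324, -0.002], [0.324, -0.946, -0.001], [-0.002, 0.0, -1.0]]
ft_force: [1.9, -0.3, -0.9]
grip_width: 0.849
gripper_force: 0.0
```

```bash
python3 - <<'E'
from h import *
s=ctrl.read_state();print(s["ee_pos"],s["tool_rot"][:2,0],s["ft_force"])
locate("block",box(.075,.05,.004,.029),(653,100,23),.02,("side","top"))
locate("plate",box(.1,.06,.03,.045),(542,305,6),.04)
a=ctrl.read_camera("top");b=ctrl.read_camera("side")
cv2.imwrite("pics/s10.png",np.hstack([cv2.resize(a[185:265,140:210,::-1],None,fx=5.6,fy=5.6),cv2.resize(b[200:280,215:285,::-1],None,fx=5.6,fy=5.6)]))
E
```

```text
[0.58798141 0.00599779 0.16593508] [0.9460867  0.32390765] [ 1.87289899 -0.28550354 -0.86706398]
block side (array([652.3,  99.2,  27.8]), np.float64(0.126))
block top (array([654.2, 105.1,  17.5]), np.float64(0.814))
block both (array([652.2,  99.2,  27.7]), np.float64(0.471))
plate top (array([543.5, 307.2,   5.7]), np.float64(0.055))
plate side (array([543.6, 307.1,   7.3]), np.float64(0.049))
plate both (array([543.5, 307.1,   6.3]), np.float64(0.053))
```

View pics/s10.png

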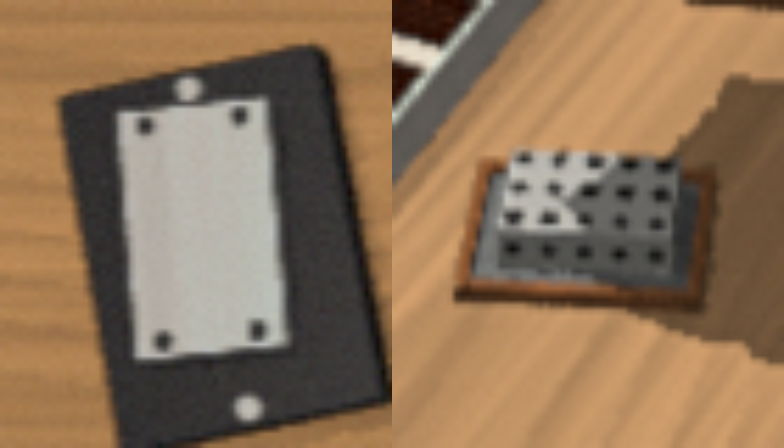

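The block lies flat inside its tray, and the plate is clear on the granite, centred near top pixel (176,225). I'll go to the plate.

Call:
carry_out --deltas "-.7 -.089 .6 0 0 0 -.186;-.7 -.089 .6 0 0 0 -.186;-.7 -.089 .6 0 0 0 -.186;-.7 -.089 .6 0 0 0 -.186;-.7 -.089 .6 0 0 0 -.186;-.7 -.089 .6 0 0 0 -.186;-.7 -.089 .6 0 0 0 -.186;-.7 -.089 .6 0 0 0 -.186;-.7 -.089 .6 0 0 0 -.186;-.7 -.089 .6 0 0 0 -.186;-.7 0 0 0 0 0 0;-.7 0 0 0 0 0 0"

```text
time: 28.93
ee_pos: [0.5462, 0.3116, 0.165]
tool_rot: [[0.994, 0.113, -0.0], [0.113, -0.994, -0.0], [-0.0, 0.0, -1.0]]
ft_force: [-0.8, -0.6, -0.2]
grip_width: 0.852
gripper_force: 0.0
```

Call:
carry_out --deltas "-.7 0 0 -.5 0 0 0;-.7 0 0 -.6 0 0 0;-.7 0 0 -.4 0 0 0;-.7 0 0 -.2 0 0 0;-.7 0 0 -.1 0 0 0;-.7 0 0 0 0 0 0;-.7 0 0 0 0 0 0;-.7 0 0 0 0 0 0"

```text
time: 29.6
ee_pos: [0.5475, 0.3101, 0.0765]
tool_rot: [[0.994, 0.11, 0.002], [0.11, -0.994, 0.001], [0.002, -0.001, -1.0]]
ft_force: [0.5, -0.8, -0.2]
grip_width: 0.85
gripper_force: 0.0
```

Call:
carry_out --deltas "-.7 -.07 -.08 0 0 0 0;-.7 0 0 -.2 0 0 0;-.7 0 0 -.2 0 0 0;-.7 0 0 -.14 0 0 0;-.7 0 0 0 0 0 0;-.7 0 0 0 0 0 0"

```text
time: 30.1
ee_pos: [0.5429, 0.3058, 0.0474]
tool_rot: [[0.994, 0.11, -0.001], [0.11, -0.994, -0.001], [-0.001, 0.0, -1.0]]
ft_force: [0.2, -0.3, 1.1]
grip_width: 0.853
gripper_force: 0.0
```

Call:
carry_out --deltas "-.7 0 0 -.04 0 0 0;-.7 0 0 -.04 0 0 0;-.7 0 0 -.04 0 0 0;-.7 0 0 0 0 0 0;-.7 0 0 0 0 0 0"

```text
time: 30.52
ee_pos: [0.5433, 0.3059, 0.0422]
tool_rot: [[0.994, 0.11, -0.0], [0.11, -0.994, -0.0], [-0.0, 0.0, -1.0]]
ft_force: [-0.4, -0.0, -0.2]
grip_width: 0.849
gripper_force: 0.0
```

Call:
carry_out --deltas "-.7 0 0 -.03 0 0 0;-.7 0 0 -.03 0 0 0;-.7 0 0 0 0 0 0;-.7 0 0 0 0 0 0"

```text
time: 30.85
ee_pos: [0.5432, 0.3058, 0.0391]
tool_rot: [[0.994, 0.11, -0.0], [0.11, -0.994, -0.0], [-0.0, 0.0, -1.0]]
ft_force: [0.3, 0.7, 0.9]
grip_width: 0.848
gripper_force: 0.0
```

Call:
carry_out --deltas "-.7 0 0 -.02 0 0 0;-.7 0 0 0 0 0 0;-.7 0 0 0 0 0 0"

```text
time: 31.1
ee_pos: [0.5434, 0.3059, 0.0385]
tool_rot: [[0.994, 0.11, 0.0], [0.11, -0.994, 0.0], [0.0, -0.0, -1.0]]
ft_force: [-1.0, -0.5, 5.1]
grip_width: 0.848
gripper_force: 2.5
```

The fingertips touch the granite at TCP z = 0.0386, so they stand about 8.7 mm ahead of the TCP at this opening. I'll raise to about 0.048 and grip.

Call:
carry_out --deltas "-.7 0 0 .1 0 0 0;-.7 0 0 .09 0 0 0;-.7 0 0 0 0 0 0;-.7 0 0 0 0 0 0;-.55 0 0 0 0 0 0;-.5 0 0 0 0 0 0;-.45 0 0 0 0 0 0;-.4 0 0 0 0 0 0;-.3 0 0 0 0 0 0;-.1 0 0 0 0 0 0;0 0 0 0 0 0 0;0 0 0 0 0 0 0" --force 80

```text
time: 32.1
ee_pos: [0.5435, 0.3068, 0.0487]
tool_rot: [[0.994, 0.11, 0.001], [0.11, -0.994, 0.002], [0.001, -0.001, -1.0]]
ft_force: [-6.1, 6.1, 16.9]
grip_width: 0.68
gripper_force: 83.5
```

Call:
carry_out --deltas "0 0 0 .06 0 0 0;0 0 0 .1 0 0 0;0 0 0 .3 0 0 0;0 0 0 .6 0 0 0;0 0 0 .6 0 0 0;0 0 0 .4 0 0 0;0 0 0 0 0 0 0;0 0 0 0 0 0 0"

```text
time: 32.77
ee_pos: [0.5433, 0.3058, 0.1509]
tool_rot: [[0.994, 0.11, 0.001], [0.11, -0.994, 0.0], [0.001, -0.0, -1.0]]
ft_force: [-0.6, 0.3, -6.9]
grip_width: 0.669
gripper_force: 88.6
```

Call:
carry_out --deltas "0 .013 -.693 0 0 0 -.21;0 .013 -.693 0 0 0 -.21;0 .013 -.693 0 0 0 -.21;0 .013 -.693 0 0 0 -.21;0 .013 -.693 0 0 0 -.21;0 .013 -.693 0 0 0 -.21;0 .013 -.693 0 0 0 -.21;0 .013 -.693 0 0 0 -.21;0 .013 -.693 0 0 0 -.21;0 0 0 0 0 0 0"

```text
time: 33.6
ee_pos: [0.5482, -0.0112, 0.1488]
tool_rot: [[0.993, -0.121, -0.003], [-0.121, -0.993, -0.001], [-0.003, 0.002, -1.0]]
ft_force: [1.3, -0.9, -6.0]
grip_width: 0.674
gripper_force: 89.2
```

Call:
carry_out --deltas "0 .015 -.68 0 0 0 -.206;0 .015 -.68 0 0 0 -.206;0 .015 -.68 0 0 0 -.206;0 .015 -.68 0 0 0 -.206;0 .015 -.68 0 0 0 -.206;0 .015 -.68 0 0 0 -.206;0 .015 -.68 0 0 0 -.206;0 .015 -.68 0 0 0 -.206;0 .015 -.68 0 0 0 -.206;0 0 0 0 0 0 0;0 0 0 0 0 0 0;0 0 0 0 0 0 0"

```text
time: 34.6
ee_pos: [0.5548, -0.3113, 0.1487]
tool_rot: [[0.943, -0.333, -0.003], [-0.333, -0.943, 0.002], [-0.003, -0.001, -1.0]]
ft_force: [-0.0, 1.0, -6.5]
grip_width: 0.671
gripper_force: 89.8
```

Call:
carry_out --deltas "0 0 0 -.4 0 0 0;0 0 0 -.6 0 0 0;0 0 0 -.5 0 0 0;0 0 0 -.3 0 0 0;0 0 0 -.1 0 0 0;0 0 0 0 0 0 0;0 0 0 0 0 0 0;0 0 0 0 0 0 0"

```text
time: 35.27
ee_pos: [0.5565, -0.312, 0.0569]
tool_rot: [[0.943, -0.332, 0.001], [-0.332, -0.943, -0.001], [0.002, 0.0, -1.0]]
ft_force: [0.2, -0.3, -6.2]
grip_width: 0.668
gripper_force: 89.7
```

```bash
python3 - <<'E'
from h import *
s=ctrl.read_state();z=s["ee_pos"][2]-.0185;print(z)
locate("plate",box(.1,.06,z,z+.015),(555,-317,-19.7),z,("side",))
im=ctrl.read_camera("side")[125:200,310:395,::-1];cv2.imwrite("pics/s11.png",cv2.resize(im,None,fx=7,fy=7,interpolation=cv2.INTER_CUBIC))
E
```

```text
0.03838991511844708
plate side none
```

View pics/s11.png

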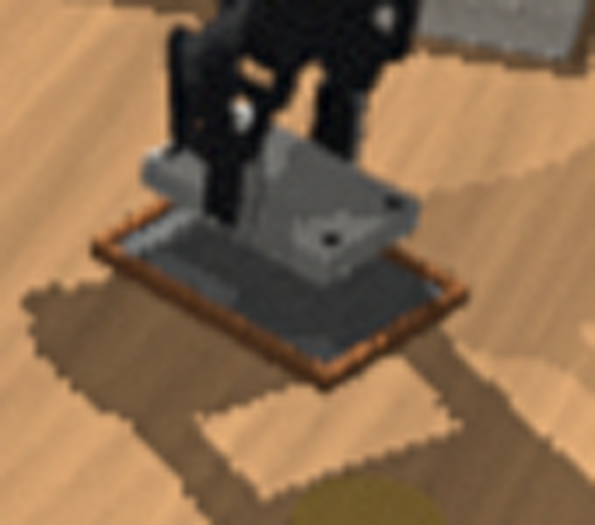

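The plate is held level above its tray, with the near corner at crop (325,275) and the rim corner below it at (325,375). I'll correct y by −5 mm and lower it.

Call:
carry_out --deltas "0 -.03 -.1 0 0 0 0;0 0 0 -.2 0 0 0;0 0 0 -.2 0 0 0;0 0 0 -.1 0 0 0;0 0 0 -.04 0 0 0;0 0 0 0 0 0 0;0 0 0 0 0 0 0"

```text
time: 36.0
ee_pos: [0.5543, -0.3169, 0.0285]
tool_rot: [[0.943, -0.332, -0.0], [-0.332, -0.943, 0.0], [-0.0, -0.0, -1.0]]
ft_force: [-1.1, -0.2, -5.6]
grip_width: 0.671
gripper_force: 89.7
```

Call:
carry_out --deltas "0 0 0 -.03 0 0 0;0 0 0 -.02 0 0 0;0 0 0 0 0 0 0;0 0 0 0 0 0 0"

```text
time: 36.33
ee_pos: [0.5544, -0.317, 0.0263]
tool_rot: [[0.943, -0.332, 0.0], [-0.332, -0.943, -0.0], [0.0, 0.0, -1.0]]
ft_force: [-0.7, -0.1, -6.6]
grip_width: 0.674
gripper_force: 89.8
```

Call:
carry_out --deltas "0 0 0 -.03 0 0 0;0 0 0 -.03 0 0 0;0 0 0 0 0 0 0;0 0 0 0 0 0 0"

```text
time: 36.67
ee_pos: [0.5543, -0.3169, 0.0231]
tool_rot: [[0.943, -0.332, -0.0], [-0.332, -0.943, 0.0], [-0.0, -0.0, -1.0]]
ft_force: [-0.4, 0.1, -6.1]
grip_width: 0.673
gripper_force: 89.8
```

Call:
carry_out --deltas "0 0 0 -.014 0 0 0;0 0 0 0 0 0 0;0 0 0 0 0 0 0"

```text
time: 36.92
ee_pos: [0.5544, -0.317, 0.0229]
tool_rot: [[0.943, -0.332, 0.0], [-0.332, -0.943, -0.0], [0.0, 0.0, -1.0]]
ft_force: [-3.0, 1.1, 3.7]
grip_width: 0.673
gripper_force: 91.0
```

Call:
carry_out --deltas "-.36 0 0 0 0 0 0;-.4 0 0 0 0 0 0;-.44 0 0 0 0 0 0;-.5 0 0 0 0 0 0;-.6 0 0 0 0 0 0;-.7 0 0 0 0 0 0;-.8 0 0 0 0 0 0;-.85 0 0 0 0 0 0;-.85 0 0 0 0 0 0"

```text
time: 37.67
ee_pos: [0.5544, -0.317, 0.0225]
tool_rot: [[0.943, -0.332, 0.0], [-0.332, -0.943, -0.0], [0.0, -0.0, -1.0]]
ft_force: [-0.3, 0.1, 0.1]
grip_width: 0.923
gripper_force: 0.0
```

Call:
carry_out --deltas "-.85 0 0 .1 0 0 0;-.85 0 0 .3 0 0 0;-.85 0 0 .6 0 0 0;-.85 0 0 .8 0 0 0;-.85 0 0 .8 0 0 0;-.85 -.6 -.4 .6 0 0 0;-.85 -.6 -.4 .4 0 0 0;-.85 -.6 -.4 0 0 0 0;-.85 -.6 -.4 0 0 0 0;-.85 0 0 0 0 0 0;-.85 0 0 0 0 0 0"

```text
time: 38.58
ee_pos: [0.4363, -0.3957, 0.1998]
tool_rot: [[0.942, -0.335, 0.0], [-0.335, -0.942, -0.0], [0.0, 0.0, -1.0]]
ft_force: [-0.6, 0.1, 1.1]
grip_width: 0.922
gripper_force: 0.0
```

```bash
python3 - <<'E'
from h import *
s=ctrl.read_state();print(s["ee_pos"],s["ft_force"],s["time"])
locate("plate",box(.1,.06,.004,.019),(554,-317,-19.5),.01)
locate("block",box(.075,.05,.004,.029),(652,100,23),.02)
locate("vblock",box(.05,.046,.004,.042),(457,-17,22.7),.02)
locate("bar",cyl(.07,.016,.021),(652,-104,21.5),.021)
a=ctrl.read_camera("top")[140:300,210:500,::-1]
b=ctrl.read_camera("side")[120:300,200:410,::-1]
cv2.imwrite("pics/end.png",np.vstack([cv2.resize(a,(580,320)),cv2.resize(b,(580,280))[:, :]])[:600])
E
```

```text
[ 0.43631058 -0.39571725  0.19980001] [-0.64561985  0.08148893  1.12316065] 38.5833
plate top (array([ 553.9, -318.1,  -19.9]), np.float64(0.045))
plate side (array([ 555.4, -319.5,  -20. ]), np.float64(0.076))
plate both (array([ 554.6, -318.8,  -20.9]), np.float64(0.066))
block top none
block side (array([652.8,  99.4,  20.9]), np.float64(0.054))
vblock top (array([457.1, -16.8,  22. ]), np.float64(0.081))
vblock side (array([455.2, -19.6,  19.2]), np.float64(0.064))
vblock both (array([456.2, -17.8,  20.3]), np.float64(0.1))
bar top (array([ 652.2, -104.2,   20.6]), np.float64(0.071))
bar side (array([ 652.6, -105.4,   26. ]), np.float64(0.078))
bar both (array([ 652.2, -104.7,   21.3]), np.float64(0.091))
```

View pics/end.png

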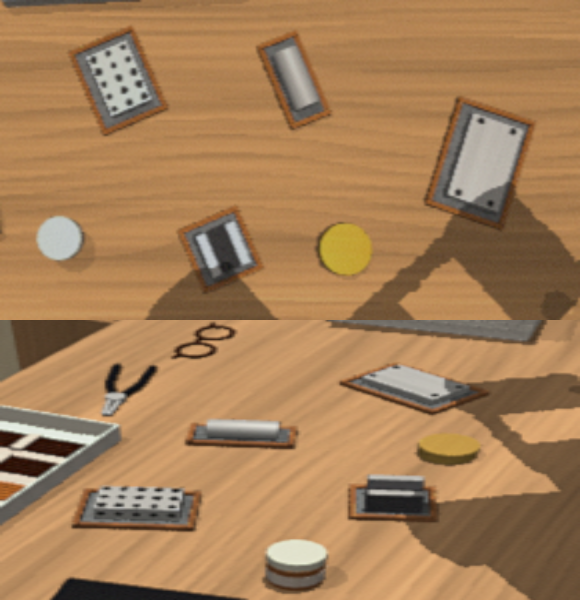

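All four pieces lie flat in their holders: block (118,80), bar (295,80), V-block (220,248) and plate (485,160). The jar at (60,238) and the tin at (346,248) have not moved. I'll hand in the job.

```bash
python3 -c "
from station import ctrl
print(ctrl.close_job())"
```

```text
the job is handed in; nothing more can be done
None
```

The bar, V-block (groove up), drilled block and ground plate are each lying in their own holder, moved in that order; the jar and tin look unmoved in the final picture, and the job was handed in at about 39 s on the robot's clock.

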